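Seat the model car's grille panel on the pins of its soldering jig

TASK

On this model maker's bench, pick up the bare-steel grille panel, the one with two big round headlamp openings (the radiator block on its back makes a handle). Lower it (do not drop it) onto the wooden soldering jig so that the jig's two steel pins come up through the headlamp openings and the panel lies flat and flush on the wood, then let go. Leave the dashboard panel with the dials where it lies.

Things in the scene. Friction and masses are not known exactly. Their poses are not given: they have to be found in the camera images.
- grille: Loose bare-steel plate 160 (own x) x 70 (y) x 5 mm, 0.3 to 0.65 kg, flat on the bench; two through holes, 36 mm in diameter, at x = -55 and +55 mm, y = 0. Fixed on its middle: a dark radiator block with light fins, 40 (x) x 24 (y) mm, top 41 mm above the origin, plus a 5 mm brass cap; pinch its 24 mm. Origin: centre of the underside, z up. A half turn about z changes nothing.
- dash: Dashboard panel, the wrong one: loose, same plate size and same size of block (plain light steel), but no holes; six black dials with white rims on it. Origin: centre of the underside, x along its 160 mm, z up. Grille, dash and jig swap places from run to run; small parts and pots up to 45 mm tall stand between them.
- jig: Fixed brown wooden board 190 (own x) x 90 (y) x 18 mm thick with two upright bright steel pins at x = -55 and +55 mm, y = 0: 16 mm in diameter, 30 mm tall above the wood, the upper 12 mm tapering to 6 mm. Origin: centre of the board's underside, on the bench, z up. A seated panel is centred, its underside at z = 18 mm, its x along the jig's x, either way round.
Things that resemble listed ones, but are neither listed nor needed, are in the scene too. Leave any purple look-alike of the grille alone. Leave any blue look-alike of the jig alone.

How it is judged:
On the way:
1. the grille panel is carried above the jig's pins, in the gripper (horizontal distance between grille and jig below 0.04 m and z of grille in the frame of jig above 0.035 m and contact force between the fingers and grille above 0.5 N), for 0.05 s.
At the end, for the whole second after the job is handed in: The grille panel lies flat on the jig's wood (underside within about 3.5 mm of it, tilt under 3 degrees), both pins up through its headlamp openings, centred on the jig within 14 mm each way and lined up within 14 degrees, released and at rest; the dashboard panel is within 30 mm of where it was (x of grille in the frame of jig between -0.014 and 0.014 m and y of grille in the frame of jig between -0.014 and 0.014 m and z of grille in the frame of jig between 0.014 and 0.0215 m and angle between the x axis of grille and the x axis of jig, either way round below 0.25 rad and angle between grille's own z axis and vertical below 0.05 rad and linear speed of grille below 0.02 m/s and distance of dash from where it was at the start of the episode below 0.03 m); the robot touches nothing.
It fails at once if the dashboard panel is moved by more than 30 mm (distance of dash from where it was at the start of the episode above 0.03 m).
It fails at once if the grille panel is dropped onto the jig (falling free of the fingers faster than 0.7 m/s, a fall of about 25 mm) (horizontal distance between grille and jig below 0.1 m and linear speed of grille above 0.7 m/s and contact force between the fingers and grille below 0.2 N).
It also fails if it takes over 42 s, if anything falls off the work surface, if the arm or the gripper's body presses on something with over 40 N, if the wrist force passes 120 N, or if a joint passes its speed limit or range.

ROBOT

A 7-joint arm with a two-finger parallel gripper is mounted at the origin on the work surface. World frame = base frame: x ahead of the robot, y to its left, z up, the work surface at z = 0. Lengths are in m, angles in rad, forces in N, time in s.
With the tool pointing down it reaches from about 0.425 to 0.925 m from the base axis. Payload 6.8 kg.
Tool frame: the origin (TCP) lies midway between the tips of the shut fingers; the grasp point (between the pads) lies 19 mm behind it; z points along the fingers, y is the direction in which the jaws open and shut (so a half turn about z gives the same grasp; the last joint's range is limited). The gripper opens to 85 mm and grips with 20 to 120 N. Pads are 22 mm wide; open, the fingers measure 114 mm over their backs; the gripper's body (76 mm by 85 mm) begins 54 mm behind the grasp point. The pads swing forward as they close: fully open they stand 13 mm farther back than shut.
Start: joints at [1.081, 0.477, 0.022, 1.555, -0.011, 1.109, -0.083], TCP at [0.252, -0.626, 0.231] pointing down, gripper open.
Joint ranges: [-2.96, 2.96], [-0.34, 2.1], [-1.41, 1.46], [0.24, 2.44], [-1.37, 4.51], [0.17, 1.92], [-2.96, 2.96]. Speed limits (rad/s): [2.39, 2.39, 3.14, 3.14, 3.14, 3.14, 3.14].

INTERFACE

Orientations are given as a unit quaternion [w, x, y, z].
In Python, from station import readout, eyes, ticket gives the robot as it stands. The module is installed in compiled form; this text tells all that it offers.
- The arm moves only by the shell command python3 -m crank 'ROWS' [FORCE]. ROWS is JSON, a list of rows, each an object of numbers: "jaw": the opening in per cent of the stroke, from 0 (shut) to 100 (fully open); "x", "y", "z": the shift along the tool's x, y, z in mm; "ax", "ay", "az": the turn, a rotation vector about the tool's x, y, z in degrees. In form: [{"jaw": .., "x": .., "y": .., "z": .., "ax": .., "ay": .., "az": ..}, ...]. A call has 1 to 12 rows; each row shifts and turns the commanded pose from where the row before left it, along the tool's axes as they then stand; what a row does not reach is not made up. A row lasts 1/8 s, in which the tool goes at most 62.5 mm and 10.7 degrees, less where a joint would pass 70% of its speed; a pose out of reach is approached as far as the arm can. A call with a gripper value outside its range is refused whole. The fingers move at their own pace and stop on an object; FORCE is the grip in N (left out, the last holds). Time passes only in rows, so rows that do not move let the fingers close. It gives the time, the measured TCP pose, the force and the opening at its end, in the units of the state.
- readout.get_obs(): the state, without advancing time (a new reading comes with each control period).
- eyes.read_camera(name): name is "scene" or "side" or "wrist"; returns (picture, depth): 384x512x3 uint8, red, green, blue; 384x512 float32, m along the optical axis (not along the pixel's ray), 0 where there is no reading.
- eyes.calibration(name): a dict with "fx", "fy", "cx", "cy" (pixels), "R" (3x3) and "t" (3): a world point X has camera coordinates R X + t. Camera axes: x right, y down, z forward; pixel columns grow to the right and rows downward; lengths in m; the calibration is good to about 2 mm. A picture is of the moment at which its call begins: read the wrist's pose just before it. calibration takes no time and is no camera call; for the wrist camera it gives the pose at the moment of the call.
- ticket.hand_in(): hands the job in, once; it reports no verdict.
The state is a dict: "t": time; "q": joint angles; "joint_vel": joint speeds; "joint_torque": joint torques, N m; "eef_pos": TCP position; "tool_rot": TCP orientation; "contact_force": force on the tool from outside, world axes, zero at the start; "torque": the same for the moment, N m; "gripper_width": opening from 0.0 (shut) to 1.0 (fully open).
Only numpy, scipy, OpenCV 4.12 (cv2) and the standard library are available. Lean on these libraries where they do the work, as an engineer would, in place of code of your own. Each camera call takes 0.05 s, during which the arm holds its last target. There are 200 camera calls.

## Working session

There is one attempt and no reset: what is moved stays moved. The work goes in short steps, Python scripts to look and compute and a shell command to move; the robot and the scene stay as the last step left them, time stands still between calls to the robot, and variables do not carry over. Pictures are saved under pics/ and viewed, about 8 in all and at most 12, crops included, and the job is handed in when it is done.

```bash
mkdir -p pics; cat > h.py <<'E'
import numpy as np, cv2
from station import readout, eyes, ticket
def snap(n,f=None):
    c=eyes.calibration(n); p,d=eyes.read_camera(n)
    if f: cv2.imwrite('pics/'+f,p[:,:,::-1]); np.savez('pics/'+f[:-4],p=p,d=d,**{k:np.array(v) for k,v in c.items()})
    return p,d,c
def ray(c,u,v,z):
    R=np.array(c['R']);t=np.array(c['t']);o=-R.T@t
    r=R.T@np.array([(u-c['cx'])/c['fx'],(v-c['cy'])/c['fy'],1])
    return o+r*(z-o[2])/r[2]
def cloud(d,c):
    v,u=np.mgrid[:d.shape[0],:d.shape[1]]
    P=np.stack([(u-c['cx'])/c['fx']*d,(v-c['cy'])/c['fy']*d,d],-1)
    return (P-np.array(c['t']))@np.array(c['R'])
E
python3 - <<'E'
from h import *
for n in ['scene','side']:
    p,d,c=snap(n,n+'0.png'); print(n,-np.array(c['R']).T@np.array(c['t']),c['fx'])
a=cv2.imread('pics/scene0.png');b=cv2.imread('pics/side0.png')
cv2.imwrite('pics/both.png',np.hstack([a,b])[:, :1024]) 
E
python3 -c "
import cv2;cv2.imwrite('pics/scene0b.png',cv2.resize(cv2.imread('pics/scene0.png'),(800,600),interpolation=cv2.INTER_CUBIC))"
```

```text
scene [ 1.09500357 -0.67060042  0.89318549] 446.3301259799333
side [0.28341137 0.76179804 0.69158819] 348.1144610858092
```

View pics/scene0b.png

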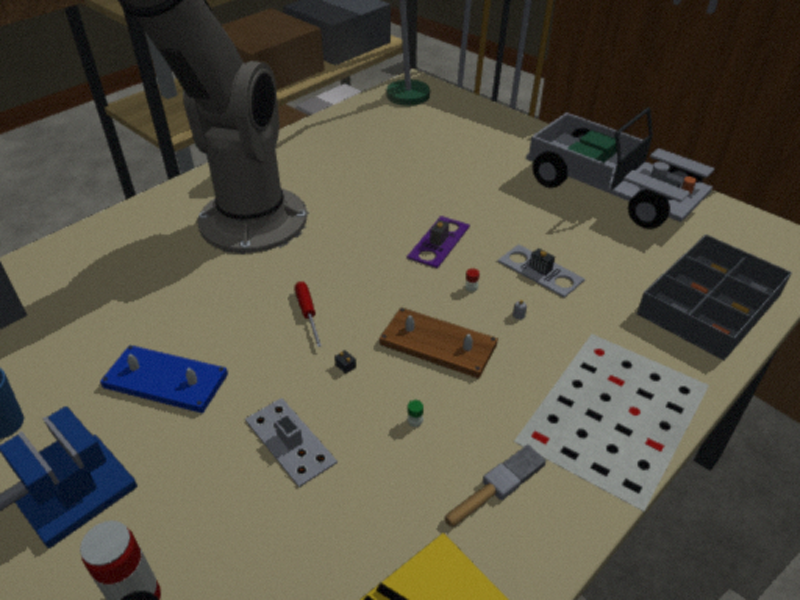

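View pics/side0.png

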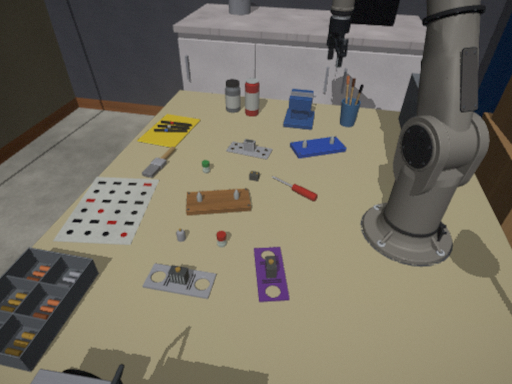

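In the scene picture (800x600), the grille candidates are bare steel with 2 holes and a dark finned block at (540,265), the purple look-alike at (438,240), and the six-dial dash at (290,442). The jig candidates are brown wood at (438,340) and blue at (165,378). The steel grille and brown jig fit the description. In the side view they are at (180,279) and (218,201). Next I measure both and make an enlarged crop to confirm.

```bash
cat > meas.py <<'E'
from h import *
L={k:np.load(f'pics/{k}0.npz') for k in ['scene','side']}
C={k:{q:L[k][q] for q in ['fx','fy','cx','cy','R','t']} for k in L}
seed={'scene':dict(g=(346,168),j=(280,219)),'side':dict(g=(180,279),j=(218,201))}
crops=[]
for k in L:
    p=L[k]['p'];d=L[k]['d'];c=C[k];X=cloud(d,c)
    hsv=cv2.cvtColor(p,cv2.COLOR_RGB2HSV)
    for n in 'gj':
        u0,v0=seed[k][n];h=.005 if n=='g' else .018
        w=np.zeros(d.shape,np.uint8);w[v0-45:v0+45,u0-55:u0+55]=1
        H,S,V=[hsv[...,i].astype(int) for i in range(3)]
        bg=np.median(hsv[v0-45:v0+45,u0-55:u0+55].reshape(-1,3),0)
        m=((S<60) if n=='g' else (S>135)&((H<20)|(H>170)))&(w>0)
        m=cv2.morphologyEx(m.astype(np.uint8),cv2.MORPH_OPEN,np.ones((2,2)))
        nc,lab,st,ce=cv2.connectedComponentsWithStats(m)
        i=1+np.argmax(st[1:,4]);mm=(lab==i).astype(np.uint8)
        zz=X[...,2][mm>0];zz=zz[d[mm>0]>0]
        pl=(mm>0)&(abs(X[...,2]-h)<.006)&(d>0)
        P=X[pl]
        cn=cv2.findContours(mm,cv2.RETR_EXTERNAL,cv2.CHAIN_APPROX_NONE)[0]
        q=np.array([ray(c,*x,h)[:2] for x in max(cn,key=len)[:,0]])
        r=cv2.minAreaRect((q*1000).astype(np.float32))
        rp=cv2.minAreaRect((P[:,:2]*1000).astype(np.float32))
        print(k,n,'bg',bg,'area',st[i],'zmed',np.median(zz),'contour rect',np.round(r[0],1),np.round(r[1],1),round(r[2],1),'depth rect',np.round(rp[0],1),np.round(rp[1],1),round(rp[2],1))
        o=p[v0-40:v0+40,u0-50:u0+50,::-1].copy()
        a=cv2.resize(o,(400,300),interpolation=cv2.INTER_CUBIC)
        M=cv2.resize(mm[v0-40:v0+40,u0-50:u0+50],(400,300),interpolation=0)
        cv2.drawContours(a,cv2.findContours(M,0,1)[0],-1,(0,255,0),1);crops.append(a)
        top=X[(w>0)&(d>0)&(X[...,2]>(.025 if n=='g' else .03))]
        print('  high pts',len(top),'mean',top.mean(0).round(4),'zmax',np.percentile(top[:,2],98).round(4))
cv2.imwrite('pics/crops.png',np.vstack([np.hstack(crops[:2]),np.hstack(crops[2:])]))
E
python3 meas.py
```

```text
scene g bg [ 25.  63. 133.] area [319 157  57  35 888] zmed 0.004731022220109763 contour rect [557.  293.1] [171.   97.5] 1.4 depth rect [554.2 293.4] [173.1  91.7] 1.7
  high pts 256 mean [0.5438 0.2687 0.0369] zmax 0.0485
scene j bg [ 24.  64. 133.] area [ 244  200   75   42 1629] zmed 0.01748355524814923 contour rect [551.4 -11.7] [188.6  99. ] 18.9 depth rect [546.6  -6. ] [184.  92.] 18.6
  high pts 190 mean [ 0.5697 -0.0231  0.0388] zmax 0.048
side g bg [ 23.  60. 161.] area [ 143  262   75   39 1746] zmed 0.0027394764075164175 contour rect [549.4 293.9] [171.   83.3] 0.5 depth rect [550.2 290.4] [ 81.5 168.9] 89.8
  high pts 278 mean [0.535  0.2643 0.0361] zmax 0.0445
side j bg [ 23.  61. 163.] area [188 191  62  24 909] zmed 0.014876404639370589 contour rect [535.4   8.8] [182.1  93.2] 21.3 depth rect [5.392e+02 4.000e-01] [183.1  85.9] 18.1
  high pts 153 mean [0.5382 0.0374 0.0365] zmax 0.045
```

View pics/crops.png

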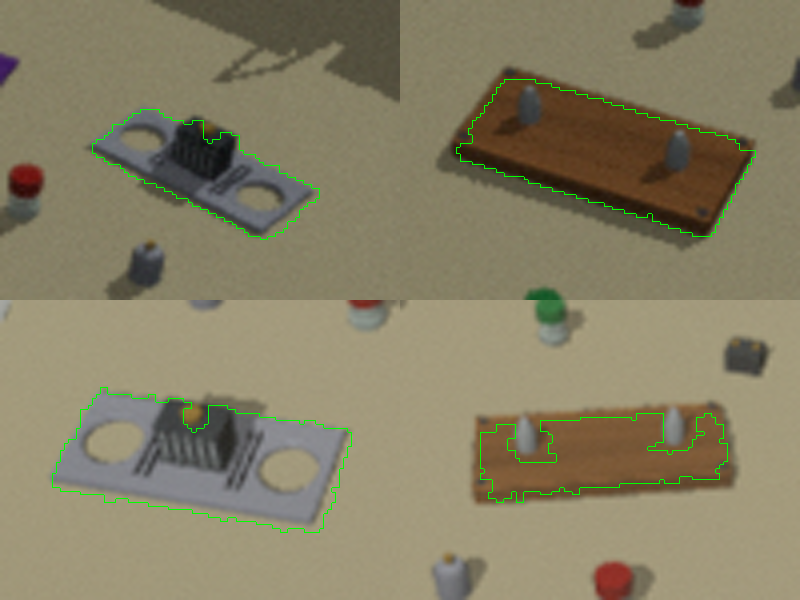

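The crops confirm both: the bare-steel plate with two openings and a dark finned block, and the brown board with two pins. From the masks, the grille is near (0.551, 0.291) at about 1°, and the jig is near (0.541, 0.000) at about 18.5°. I move towards the grille for a close look.

```bash
cat >> h.py <<'E'
from scipy.spatial.transform import Rotation as Ro
def rot():
    q=readout.get_obs()['tool_rot'];return Ro.from_quat([q[1],q[2],q[3],q[0]])
def plan(target,yaw=None):
    "tool-axes shift (mm) to target; turn az so that tool y lies along world angle yaw (deg, mod 180) pointing down"
    o=readout.get_obs();r=rot()
    print('t',o['t'],'pos',np.round(o['eef_pos'],4),'F',np.round(o['contact_force'],1),'w',round(float(o['gripper_width']),3))
    print('shift mm',(r.inv().apply(np.array(target)-o['eef_pos'])*1000).round(1))
    if yaw is not None:
        y=np.radians(yaw)
        for s in (1,-1):
            yy=s*np.array([np.cos(y),np.sin(y),0]);z=np.array([0,0,-1.]);x=np.cross(yy,z)
            print('turn deg',np.degrees((r.inv()*Ro.from_matrix(np.c_[x,yy,z])).as_rotvec()).round(1))
E
python3 - <<'E'
from h import *
plan([.62,-.15,.25],91); plan([.55,.29,.25]); print(rot().as_matrix().round(3))
c=eyes.calibration('wrist');r=rot();cp=-np.array(c['R']).T@np.array(c['t'])
print('cam in tool',r.inv().apply(cp-readout.get_obs()['eef_pos']), (np.array(c['R'])@r.as_matrix()).round(3),c['fx'])
E
```

```text
t 0.1 pos [ 0.2513 -0.6259  0.2304] F [ 0.3 -0.6  0.3] w 0.998
shift mm [ 519.5 -304.3  -19.1]
turn deg [-0.000e+00 -1.000e-01 -1.591e+02]
turn deg [-0.1  0.  20.9]
t 0.1 pos [ 0.2513 -0.6259  0.2304] F [ 0.3 -0.6  0.3] w 0.998
shift mm [ 618.5 -738.7  -18.5]
[[ 0.928  0.373 -0.001]
 [ 0.373 -0.928  0.001]
 [-0.    -0.002 -1.   ]]
cam in tool [ 0.08400167  0.00051649 -0.14235914] [[ 0.     1.     0.001]
 [-0.945  0.001 -0.326]
 [-0.326 -0.001  0.945]] 264.8609753843018
```

```bash
python3 -m crank '[{"x":52,"y":-30,"z":-2},{"x":52,"y":-30,"z":-2},{"x":52,"y":-30,"z":-2},{"x":52,"y":-30,"z":-2},{"x":52,"y":-30,"z":-2},{"x":52,"y":-30,"z":-2},{"x":52,"y":-30,"z":-2},{"x":52,"y":-30,"z":-2},{"x":52,"y":-30,"z":-2},{"x":52,"y":-30,"z":-2}]' 60; python3 -c "
from h import *
plan([.62,-.15,.25],91);plan([.55,.29,.25],91)"
```

```text
t 0.1 pos [ 0.2513 -0.6259  0.2304] F [ 0.3 -0.6  0.3] w 0.998
shift mm [ 519.5 -304.3  -19.1]
turn deg [-0.000e+00 -1.000e-01 -1.591e+02]
turn deg [-0.1  0.  20.9]
t 0.1 pos [ 0.2513 -0.6259  0.2304] F [ 0.3 -0.6  0.3] w 0.998
shift mm [ 618.5 -738.7  -18.5]
turn deg [-0.000e+00 -1.000e-01 -1.591e+02]
turn deg [-0.1  0.  20.9]schema error: expected keys jaw, x, y, z, ax, ay, az
```

```bash
python3 -m crank '[{"jaw":100,"x":52,"y":-30,"z":-2,"ax":0,"ay":0,"az":0},{"jaw":100,"x":52,"y":-30,"z":-2,"ax":0,"ay":0,"az":0},{"jaw":100,"x":52,"y":-30,"z":-2,"ax":0,"ay":0,"az":0},{"jaw":100,"x":52,"y":-30,"z":-2,"ax":0,"ay":0,"az":0},{"jaw":100,"x":52,"y":-30,"z":-2,"ax":0,"ay":0,"az":0},{"jaw":100,"x":52,"y":-30,"z":-2,"ax":0,"ay":0,"az":0},{"jaw":100,"x":52,"y":-30,"z":-2,"ax":0,"ay":0,"az":0},{"jaw":100,"x":52,"y":-30,"z":-2,"ax":0,"ay":0,"az":0},{"jaw":100,"x":52,"y":-30,"z":-2,"ax":0,"ay":0,"az":0},{"jaw":100,"x":52,"y":-30,"z":-2,"ax":0,"ay":0,"az":0}]' 60; python3 -c "
from h import *
plan([.55,.29,.25],91)"
```

```text
t: 1.35
eef_pos: [0.623, -0.1527, 0.251]
tool_rot: [-0.0, 0.982, 0.19, -0.0]
contact_force: [0.6, -1.2, -0.5]
gripper_width: 1.002
t 1.35 pos [ 0.623  -0.1527  0.251 ] F [ 0.6 -1.2 -0.5] w 1.002
shift mm [  97.1 -438.1    1. ]
turn deg [  -0.    -0.  -159.1]
turn deg [-0.   0.  20.9]
```

```bash
python3 -m crank '[{"jaw":100,"x":11,"y":-49,"z":0,"ax":0,"ay":0,"az":0},{"jaw":100,"x":11,"y":-49,"z":0,"ax":0,"ay":0,"az":0},{"jaw":100,"x":11,"y":-49,"z":0,"ax":0,"ay":0,"az":0},{"jaw":100,"x":0,"y":0,"z":0,"ax":0,"ay":0,"az":0}]'; python3 -c "
from h import *
snap('wrist','wj.png')"
python3 -m crank '[{"jaw":100,"x":11,"y":-49,"z":0,"ax":0,"ay":0,"az":0},{"jaw":100,"x":11,"y":-49,"z":0,"ax":0,"ay":0,"az":0},{"jaw":100,"x":11,"y":-49,"z":0,"ax":0,"ay":0,"az":0},{"jaw":100,"x":11,"y":-49,"z":0,"ax":0,"ay":0,"az":0},{"jaw":100,"x":11,"y":-49,"z":0,"ax":0,"ay":0,"az":0},{"jaw":100,"x":11,"y":-49,"z":0,"ax":0,"ay":0,"az":0},{"jaw":100,"x":0,"y":0,"z":0,"ax":0,"ay":0,"az":10.4},{"jaw":100,"x":0,"y":0,"z":0,"ax":0,"ay":0,"az":10.4},{"jaw":100,"x":0,"y":0,"z":0,"ax":0,"ay":0,"az":0}]'; python3 -c "
from h import *
snap('wrist','wg.png')
a=cv2.imread('pics/wj.png');b=cv2.imread('pics/wg.png')
cv2.imwrite('pics/w2.png',cv2.resize(np.vstack([a,b])[:, :],(400,600)) if 0 else np.hstack([cv2.resize(a,(400,300)),cv2.resize(b,(400,300))]))
plan([.55,.29,.25],91)"
```

```text
t: 1.85
eef_pos: [0.5973, 0.0003, 0.2512]
tool_rot: [-0.001, 0.981, 0.194, -0.0]
contact_force: [0.9, 0.3, 0.4]
gripper_width: 1.002
t: 3.02
eef_pos: [0.5507, 0.2904, 0.2509]
tool_rot: [0.001, 1.0, 0.009, -0.0]
contact_force: [0.5, -0.1, 0.1]
gripper_width: 1.004
t 3.075 pos [0.5506 0.2905 0.251 ] F [-0.  -0.3 -0.4] w 0.999
shift mm [-0.6  0.5  1. ]
turn deg [-0.000e+00  1.000e-01 -1.798e+02]
turn deg [0.1 0.  0.2]
```

View pics/w2.png

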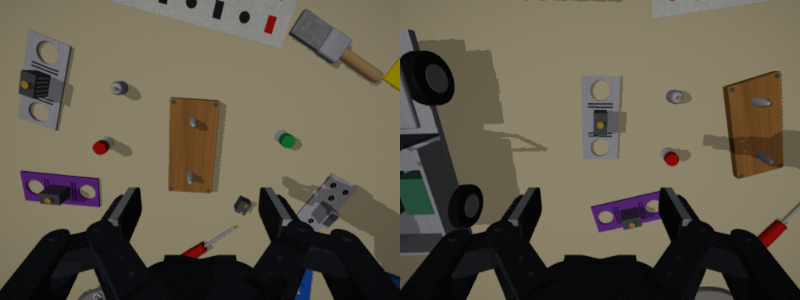

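Left (wj): the jig is at (193,145) with pins at (193,122) and (191,178). The grille is at (43,80), purple is at (60,190), and the dash is at (325,205). Right (wg): the grille is at (601,117) with openings at (601,90) and (600,148). A red pot stands at (671,158) and a grey one at (675,97).

```bash
cat > m2.py <<'E'
from h import *
def load(f):
    L=np.load(f'pics/{f}.npz');return L['p'],L['d'],{q:L[q] for q in ['fx','fy','cx','cy','R','t']}
def tri(obs):
    A=np.zeros((3,3));b=np.zeros(3)
    for c,(u,v) in obs:
        o=-c['R'].T@c['t'];r=c['R'].T@np.array([(u-c['cx'])/c['fx'],(v-c['cy'])/c['fy'],1]);r/=np.linalg.norm(r)
        M=np.eye(3)-np.outer(r,r);A+=M;b+=M@o
    return np.linalg.solve(A,b)
if __name__=='__main__':
    out=[];H={}
    for f,kind,s in [('wg','g',(257,150)),('wj','g',(55,102)),('wj','j',(248,185)),('wg','j',(452,160))]:
        p,d,c=load(f);hs=cv2.cvtColor(p,cv2.COLOR_RGB2HSV).astype(int)
        w=np.zeros(d.shape,bool);w[max(0,s[1]-75):s[1]+75,max(0,s[0]-58):s[0]+58]=1
        m=w&((hs[...,1]<45) if kind=='g' else (hs[...,1]>110)&(hs[...,0]<20))
        n,lab,st,ce=cv2.connectedComponentsWithStats(m.astype(np.uint8),connectivity=4)
        i=1+np.argmin([np.hypot(*(x-s))-(a[4]/20.) for x,a in zip(ce[1:],st[1:])])
        mm=cv2.morphologyEx((lab==i).astype(np.uint8),cv2.MORPH_OPEN,np.ones((3,3)))
        h=.005 if kind=='g' else .018
        cs,hi=cv2.findContours(mm,cv2.RETR_CCOMP,cv2.CHAIN_APPROX_NONE)
        k=max([j for j in range(len(cs)) if hi[0][j][3]<0],key=lambda j:cv2.contourArea(cs[j]))
        q=np.array([ray(c,*x,h)[:2]*1000 for x in cs[k][:,0]],np.float32)
        r=cv2.minAreaRect(q);print(f,kind,'rect',np.round(r[0],1),np.round(r[1],1),round(r[2],1))
        for j in range(len(cs)):
            if hi[0][j][3]==k and cv2.contourArea(cs[j])>40:
                (eu,ev),ax,_=cv2.fitEllipse(cs[j]);H.setdefault((f,kind),[]).append((eu,ev))
                print('   hole px',round(eu,1),round(ev,1),np.round(ax,1),'xy',(ray(c,eu,ev,h)[:2]*1000).round(1))
        X=cloud(d,c);pl=cv2.erode(mm,np.ones((3,3)))>0;print('   depth z',np.median(X[...,2][pl&(d>0)]).round(4))
        y0,x0=max(0,s[1]-60),max(0,s[0]-60);a=p[y0:y0+120,x0:x0+120,::-1].copy();a=cv2.resize(a,None,fx=2.5,fy=2.5,interpolation=cv2.INTER_CUBIC)
        M=cv2.resize(mm[y0:y0+120,x0:x0+120],None,fx=2.5,fy=2.5,interpolation=0)
        cv2.drawContours(a,cv2.findContours(M,cv2.RETR_CCOMP,1)[0],-1,(0,255,0),1);out.append(cv2.copyMakeBorder(a,0,300-a.shape[0],0,300-a.shape[1],0));print('   crop origin',x0,y0)
    cv2.imwrite('pics/m2.png',np.vstack([np.hstack(out[:2]),np.hstack(out[2:])]))
E
python3 m2.py
```

```text
wg g rect [553.2 289.4] [160.7  71.1] 0.6
   hole px 255.6 187.9 [21.7 23.2] xy [499.6 289.1]
   hole px 256.2 159.6 [10.9 11.4] xy [544.6 288.9]
   hole px 256.2 115.1 [25.5 26.2] xy [608.9 290.2]
   depth z 0.0051
   crop origin 197 90
wj g rect [553.4 290.2] [161.3  76.4] 0.6
   hole px 50.3 142.6 [20.3 27. ] xy [499.7 287.2]
   hole px 61.4 67.1 [23.6 30.9] xy [609.1 288.4]
   depth z 0.0054
   crop origin 0 42
wj j rect [544.9  -4.6] [189.6  89.1] 18.7
   hole px 243.3 227.0 [11.8 17.1] xy [486.  -23.8]
   hole px 247.2 156.6 [12.7 14.9] xy [593.5  12.4]
   depth z 0.018
   crop origin 188 125
wg j rect [5.443e+02 5.000e-01] [191.3  96.7] 18.7
   hole px 465.6 202.2 [12.5 26.3] xy [487.1 -32.4]
   hole px 460.9 130.2 [13.9 26.8] xy [594.7   4.2]
   depth z 0.0177
   crop origin 392 100
```

View pics/m2.png

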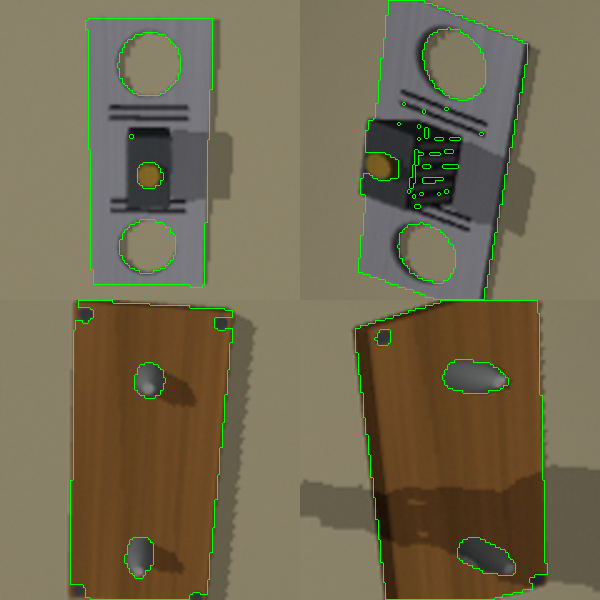

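Both outlines sit cleanly on the grille and jig, and the depth heights are 5.1 mm and 18.0 mm. I triangulate the brass cap and pin tips from the two wrist positions and plan the grasp.

```bash
python3 - <<'E'
from m2 import *
g=load('wg')[2];j=load('wj')[2]
print('cap',tri([(g,(256.5,160)),(j,(31.2,108.4))]).round(4))
a=tri([(j,(247.6,161)),(g,(472.8,132))]);b=tri([(j,(242.8,233.8)),(g,(476.8,208.4))])
print('tips',a.round(4),b.round(4),'mid',((a+b)/2).round(4),'sep',np.linalg.norm(a-b),'ang',np.degrees(np.arctan2(*(a-b)[1::-1])))
plan([.554,.2895,.022],90.6)
E
```

```text
cap [0.5534 0.2888 0.0462]
tips [0.5954 0.0114 0.0484] [ 0.4912 -0.0226  0.0504] mid [ 0.5433 -0.0056  0.0494] sep 0.10966089396549458 ang 18.048691470402886
t 3.075 pos [0.5506 0.2905 0.251 ] F [-0.  -0.3 -0.4] w 0.999
shift mm [  3.4   0.9 229. ]
turn deg [-0.000e+00  1.000e-01 -1.794e+02]
turn deg [0.1 0.  0.6]
```

```bash
python3 -m crank '[{"jaw":100,"x":3.4,"y":0.9,"z":40,"ax":0,"ay":0,"az":0.6},{"jaw":100,"x":0,"y":0,"z":50,"ax":0,"ay":0,"az":0},{"jaw":100,"x":0,"y":0,"z":50,"ax":0,"ay":0,"az":0},{"jaw":100,"x":0,"y":0,"z":40,"ax":0,"ay":0,"az":0},{"jaw":100,"x":0,"y":0,"z":30,"ax":0,"ay":0,"az":0},{"jaw":100,"x":0,"y":0,"z":18,"ax":0,"ay":0,"az":0},{"jaw":100,"x":0,"y":0,"z":10,"ax":0,"ay":0,"az":0},{"jaw":100,"x":0,"y":0,"z":0,"ax":0,"ay":0,"az":0}]' 60
python3 -c "
from h import *
plan([.554,.2895,.012],90.6)"
python3 -m crank '[{"jaw":0,"x":0,"y":0,"z":0,"ax":0,"ay":0,"az":0},{"jaw":0,"x":0,"y":0,"z":0,"ax":0,"ay":0,"az":0},{"jaw":0,"x":0,"y":0,"z":0,"ax":0,"ay":0,"az":0},{"jaw":0,"x":0,"y":0,"z":0,"ax":0,"ay":0,"az":0},{"jaw":0,"x":0,"y":0,"z":0,"ax":0,"ay":0,"az":0},{"jaw":0,"x":0,"y":0,"z":0,"ax":0,"ay":0,"az":0},{"jaw":0,"x":0,"y":0,"z":0,"ax":0,"ay":0,"az":0},{"jaw":0,"x":0,"y":0,"z":0,"ax":0,"ay":0,"az":0}]' 60
```

```text
t: 4.08
eef_pos: [0.5535, 0.2909, 0.0134]
tool_rot: [0.0, 1.0, 0.004, 0.0]
contact_force: [-0.1, -0.6, 0.6]
gripper_width: 0.996
t 4.075 pos [0.5535 0.2909 0.0134] F [-0.1 -0.6  0.6] w 0.996
shift mm [0.5 1.4 1.4]
turn deg [ -0.   -0.  179.9]
turn deg [ 0.  -0.  -0.1]
t: 5.08
eef_pos: [0.5537, 0.2912, 0.0139]
tool_rot: [-0.0, 1.0, 0.004, 0.0]
contact_force: [-0.7, -0.9, 5.9]
gripper_width: 0.271
```

```bash
python3 -m crank '[{"jaw":0,"x":0,"y":0,"z":-5,"ax":0,"ay":0,"az":0},{"jaw":0,"x":0,"y":0,"z":-20,"ax":0,"ay":0,"az":0},{"jaw":0,"x":0,"y":0,"z":-35,"ax":0,"ay":0,"az":0},{"jaw":0,"x":0,"y":0,"z":-35,"ax":0,"ay":0,"az":0},{"jaw":0,"x":0,"y":0,"z":-15,"ax":0,"ay":0,"az":0},{"jaw":0,"x":0,"y":0,"z":0,"ax":0,"ay":0,"az":0}]' 80
python3 -c "
from h import *
plan([.544,-.005,.125],108.5)
plan([.554,.291,.12],108.5)
snap('side','s1.png');snap('wrist','wl.png');a=cv2.imread('pics/wl.png');b=cv2.imread('pics/s1.png')
cv2.imwrite('pics/l.png',np.hstack([cv2.resize(a,(400,300)),cv2.resize(b[150:350,60:327],(400,300))]))"
```

```text
t: 5.82
eef_pos: [0.5538, 0.2913, 0.1244]
tool_rot: [-0.001, 1.0, 0.004, 0.001]
contact_force: [-0.8, 0.2, -3.7]
gripper_width: 0.267
t 5.825 pos [0.5538 0.2913 0.1244] F [-0.8  0.2 -3.7] w 0.267
shift mm [-12.2 296.2  -0.9]
turn deg [-2.00e-01  1.00e-01  1.62e+02]
turn deg [ -0.   -0.1 -18. ]
t 5.825 pos [0.5538 0.2913 0.1244] F [-0.8  0.2 -3.7] w 0.267
shift mm [0.2 0.3 4.4]
turn deg [-2.00e-01  1.00e-01  1.62e+02]
turn deg [ -0.   -0.1 -18. ]
```

View pics/l.png

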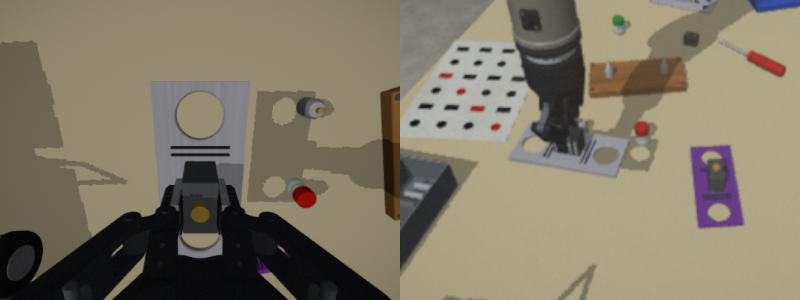

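The grille is held level, as the wrist view (opening at (200,115)) and the side view both show. I carry it over the jig.

```bash
python3 -m crank '[{"jaw":0,"x":-1.2,"y":25,"z":0,"ax":0,"ay":0,"az":0},{"jaw":0,"x":-1.8,"y":45,"z":0,"ax":0,"ay":0,"az":0},{"jaw":0,"x":-1.8,"y":45,"z":0,"ax":0,"ay":0,"az":0},{"jaw":0,"x":-1.8,"y":45,"z":0,"ax":0,"ay":0,"az":0},{"jaw":0,"x":-1.8,"y":45,"z":0,"ax":0,"ay":0,"az":0},{"jaw":0,"x":-1.8,"y":45,"z":0,"ax":0,"ay":0,"az":0},{"jaw":0,"x":-1.0,"y":30,"z":0,"ax":0,"ay":0,"az":0},{"jaw":0,"x":-1.0,"y":16,"z":0,"ax":0,"ay":0,"az":0},{"jaw":0,"x":0,"y":0,"z":0,"ax":0,"ay":0,"az":-9},{"jaw":0,"x":0,"y":0,"z":0,"ax":0,"ay":0,"az":-9},{"jaw":0,"x":0,"y":0,"z":0,"ax":0,"ay":0,"az":0}]' 80
cat > chk.py <<'E'
import sys
from m2 import *
f=sys.argv[1];h=float(sys.argv[2])
plan([.544,-.005,.125],108.5)
snap('wrist',f+'.png');p,d,c=load(f)
X=cloud(d,c);r=rot();T=np.array(readout.get_obs()['eef_pos'])
hs=cv2.cvtColor(p,cv2.COLOR_RGB2HSV).astype(int)
m=((hs[...,1]<45)&(abs(X[...,2]-h)<.012)&(d>0)).astype(np.uint8)
print('plate px',m.sum(),'z',np.median(X[...,2][m>0]))
m=cv2.morphologyEx(m,cv2.MORPH_OPEN,np.ones((3,3)))
cs,hi=cv2.findContours(m,cv2.RETR_CCOMP,cv2.CHAIN_APPROX_NONE)
for j in range(len(cs)):
    if cv2.contourArea(cs[j])>600:
        q=np.array([r.inv().apply(ray(c,*x,h)-T)[:2]*1000 for x in cs[j][:,0]],np.float32)
        rc=cv2.minAreaRect(q)
        print('parent' if hi[0][j][3]<0 else 'hole','tool-frame rect',np.round(rc[0],1),np.round(rc[1],1),round(rc[2],1))
cv2.imwrite('pics/'+f+'c.png',cv2.resize(p[80:320,120:400,::-1],(700,600),interpolation=cv2.INTER_CUBIC))
E
python3 chk.py wk 0.1155
```

```text
t: 7.3
eef_pos: [0.543, -0.0048, 0.1228]
tool_rot: [-0.0, 0.987, 0.16, -0.0]
contact_force: [0.7, -0.3, -3.2]
gripper_width: 0.264
t 7.3 pos [ 0.543  -0.0048  0.1228] F [ 0.7 -0.3 -3.2] w 0.264
shift mm [ 0.8  0.5 -2.2]
turn deg [1.000e-01 1.000e-01 1.799e+02]
turn deg [-0.   0.  -0.1]
plate px 12865 z 0.11354287401258896
parent tool-frame rect [-64.9   0.3] [40.1 25.5] 89.8
parent tool-frame rect [31.4  0.1] [69.1 96.8] 89.9
hole tool-frame rect [56.   0.1] [35.4 35.2] 62.2
```

View pics/wkc.png

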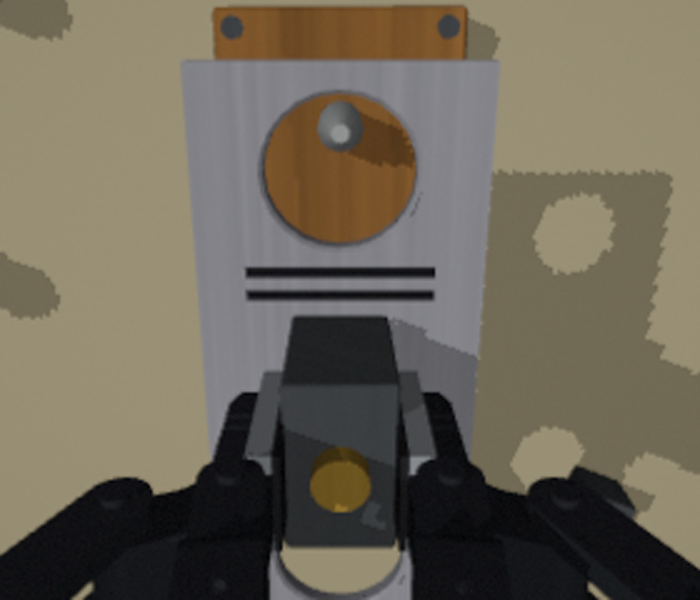

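The opening sits square to the tool at (56.0, 0.1) mm. The pin shows through it at crop (340,133), near the centreline, and the offset towards the far edge should be parallax. I check the pin by ray casting.

```bash
python3 -c "
from m2 import *
p,d,c=load('wk');r=rot();T=np.array(readout.get_obs()['eef_pos'])
f=lambda u,v,z:(r.inv().apply(ray(c,u,v,z)-T)*1000).round(1)
print('pin',f(256,133.2,.048),'bolts',f(120+232*.4,80+27*.4,.018),f(120+449*.4,80+27*.4,.018),'edge',f(120+214*.4,80+8*.4,.018),f(120+466*.4,80+8*.4,.018))"
```

```text
pin [55.3  0.4 74.8] bolts [ 88.  -37.6 104.8] [ 88.2  38.5 104.7] edge [ 94.2 -43.5 104.8] [ 94.4  44.1 104.7]
```

```bash
python3 -m crank '[{"jaw":0,"x":-0.5,"y":0.3,"z":15,"ax":0,"ay":0,"az":0},{"jaw":0,"x":0,"y":0,"z":20,"ax":0,"ay":0,"az":0},{"jaw":0,"x":0,"y":0,"z":15,"ax":0,"ay":0,"az":0},{"jaw":0,"x":0,"y":0,"z":10,"ax":0,"ay":0,"az":0},{"jaw":0,"x":0,"y":0,"z":10,"ax":0,"ay":0,"az":0},{"jaw":0,"x":0,"y":0,"z":8,"ax":0,"ay":0,"az":0},{"jaw":0,"x":0,"y":0,"z":6,"ax":0,"ay":0,"az":0},{"jaw":0,"x":0,"y":0,"z":3,"ax":0,"ay":0,"az":0},{"jaw":0,"x":0,"y":0,"z":1,"ax":0,"ay":0,"az":0},{"jaw":0,"x":0,"y":0,"z":0,"ax":0,"ay":0,"az":0}]' 80
python3 chk.py wd 0.025
```

```text
t: 8.6
eef_pos: [0.5433, -0.0055, 0.0355]
tool_rot: [0.0, 0.987, 0.161, 0.0]
contact_force: [0.2, 0.4, -2.7]
gripper_width: 0.266
t 8.6 pos [ 0.5433 -0.0055  0.0355] F [ 0.2  0.4 -2.7] w 0.266
shift mm [  0.8  -0.2 -89.5]
turn deg [ -0.  -0. 180.]
turn deg [ 0. -0. -0.]
plate px 15196 z 0.026249021814843676
parent tool-frame rect [30.7  0.3] [70.5 98.1] 90.0
hole tool-frame rect [55.2  0.2] [35.6 36.2] 87.8
parent tool-frame rect [ 102.7 -124.2] [22.9 17.6] 17.4
```

Free of contact so far, about 3.5 mm above the wood. I lower in small steps until it touches.

```bash
python3 -m crank '[{"jaw":0,"x":0,"y":0,"z":2,"ax":0,"ay":0,"az":0},{"jaw":0,"x":0,"y":0,"z":1,"ax":0,"ay":0,"az":0},{"jaw":0,"x":0,"y":0,"z":0.5,"ax":0,"ay":0,"az":0},{"jaw":0,"x":0,"y":0,"z":0,"ax":0,"ay":0,"az":0}]' 80; python3 -m crank '[{"jaw":0,"x":0,"y":0,"z":0.7,"ax":0,"ay":0,"az":0},{"jaw":0,"x":0,"y":0,"z":0,"ax":0,"ay":0,"az":0}]' 80
```

```text
t: 9.15
eef_pos: [0.5431, -0.0055, 0.032]
tool_rot: [0.0, 0.987, 0.161, -0.0]
contact_force: [-2.3, 0.5, 0.9]
gripper_width: 0.264
t: 9.4
eef_pos: [0.5431, -0.0055, 0.0319]
tool_rot: [0.0, 0.987, 0.161, -0.0]
contact_force: [-4.6, -0.0, 9.2]
gripper_width: 0.267
```

Contact came at the expected height: TCP z is 31.9 mm and the force is +9 N. Release and rise.

```bash
python3 -m crank '[{"jaw":40,"x":0,"y":0,"z":0,"ax":0,"ay":0,"az":0},{"jaw":60,"x":0,"y":0,"z":0,"ax":0,"ay":0,"az":0},{"jaw":80,"x":0,"y":0,"z":0,"ax":0,"ay":0,"az":0},{"jaw":80,"x":0,"y":0,"z":0,"ax":0,"ay":0,"az":0},{"jaw":80,"x":0,"y":0,"z":0,"ax":0,"ay":0,"az":0},{"jaw":80,"x":0,"y":0,"z":-10,"ax":0,"ay":0,"az":0},{"jaw":80,"x":0,"y":0,"z":-30,"ax":0,"ay":0,"az":0},{"jaw":80,"x":0,"y":0,"z":-50,"ax":0,"ay":0,"az":0},{"jaw":80,"x":0,"y":0,"z":-50,"ax":0,"ay":0,"az":0},{"jaw":80,"x":0,"y":0,"z":-50,"ax":0,"ay":0,"az":0},{"jaw":80,"x":0,"y":0,"z":-20,"ax":0,"ay":0,"az":0},{"jaw":80,"x":0,"y":0,"z":0,"ax":0,"ay":0,"az":0}]'
python3 chk.py wf 0.023; python3 - <<'E'
from m2 import *
p,d,c=load('wf');X=cloud(d,c);P=X[(abs(X[...,2]-.023)<.004)&(d>0)&(cv2.cvtColor(p,cv2.COLOR_RGB2HSV)[...,1]<45)]
A=np.c_[P[:,:2]-P[:,:2].mean(0),np.ones(len(P))];s=np.linalg.lstsq(A,P[:,2],rcond=None)[0]
print('tilt deg',np.degrees(np.hypot(*s[:2])),'top z',s[2])
E
```

```text
t: 10.9
eef_pos: [0.5441, -0.0054, 0.2433]
tool_rot: [0.0, 0.987, 0.16, 0.002]
contact_force: [-0.4, -0.6, -0.2]
gripper_width: 0.796
t 10.9 pos [ 0.5441 -0.0054  0.2433] F [-0.4 -0.6 -0.2] w 0.796
shift mm [ -0.5  -0.6 118.3]
turn deg [-4.0e-01 -1.0e-01  1.8e+02]
turn deg [ 0.1 -0.2 -0. ]
plate px 6527 z 0.022580905833921437
parent tool-frame rect [-0.5 -0. ] [ 69.8 159.5] 90.0
hole tool-frame rect [55.3  0.8] [37.9 36.4] 46.4
parent tool-frame rect [180.3 208.8] [58.6 22.4] 90.0
tilt deg 0.37348885756384753 top z 0.022689206936626415
```

View pics/wfc.png

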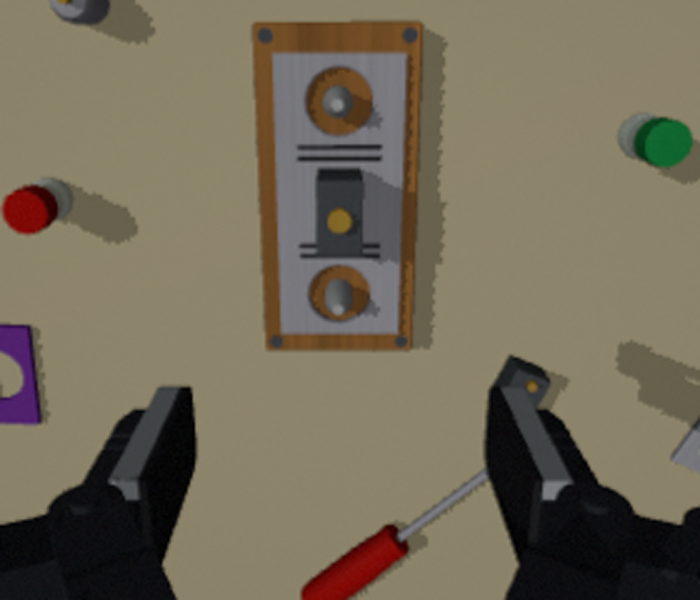

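The grille is seated. Pins show through both openings at crop (338,102) and (338,295), and it lies flat and centred with the gripper clear. I hand in.

```bash
python3 -c "
from h import *
print(ticket.hand_in())"
```

```text
the job is handed in; nothing more can be done
None
```

I gripped the bare-steel grille by its radiator block and carried it over the brown jig. I lowered it over the pins until it touched the wood (+9 N at the expected height), then let go and rose clear. The job was handed in at about 11 s.

The last wrist view showed:
- **Pins:** both come up through the headlamp openings.
- **Height and tilt:** the plate top is at 22.7 mm, against 23 mm for a flush fit, with about 0.4° of tilt.
- **Position:** it is within about 1 mm of the jig's measured centre and lined up to well under 1°.
- **Gripper:** it was clear, with no contact force beyond sensor noise.

No check failed. The first wide-view estimates of the positions were off by up to about 15 mm and were replaced by the close wrist measurements. I did not measure the dashboard again at the end, but the arm never went down near it.

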